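# Pressurise the filter vessel with its hand pump

## Task

Bring the steel pressure filter vessel up to pressure: push its vent lever round until it is fully closed, crosswise to the spout, then press the pump plunger down in full strokes, letting it spring right back each time, until the indicator pin stands fully out. Do it with the fingertips only, take your hand off at the end, and do not touch the pin, lift or shove the vessel, or disturb anything else on the bench.

Things in the scene. Friction and masses are not known exactly. Their poses are not given: they have to be found in the camera images.
- vessel: Steel pressure filter vessel standing loose on three legs, 3.8 kg: barrel 110 mm across, band clamp 142 mm across (top 198 mm up), lid top 203 mm above the bench. On the lid: pump plunger in the middle, vent tap towards its +y side (axis 47 mm from the middle), indicator pin towards its +x side (42 mm from the middle). Origin on its middle axis under the feet, z up; yaw within 0.5 rad.
- vent (a joint): Vent lever angle, rad: 0 = open, lying over the spout and pointing along it (vessel's +y); 1.571 = fully closed at a hard stop, crosswise to the spout, pointing to the vessel's -x. Vertical axis; closes counter-clockwise from above; 0.06 N m of friction; stays where left; starts at 0 to 0.7. With the vent open or half open pumping does not raise the pin.
- vent_axis (a point): Point on the vertical turning axis of the vent lever, at mid-height of the lever (233 mm above the bench); fixed to the vessel.
- vent_tip (a point): Point on the vent lever 44 mm from its axis, at mid-height. The lever is a steel bar 9 mm wide and 12 mm high (227 to 239 mm above the bench), reaching 53 mm from the axis, with a 13 mm wide round end. Below it the spout, up to 11 mm thick, top at 220 mm, runs 42 mm from the axis to the vessel's +y.
- plunger_top (a point): Centre of the flat top of the plunger's black palm head, a mushroom 48 mm across and 14 mm thick (flat part 34 mm across) on a 12 mm rod; 263 mm above the bench when up. Moves with the plunger.
- plunger (a joint): How far the plunger is pressed, m: 0 = up, 0.024 = fully down. A spring pushes it up with 6.5 N (up) to 13 N (down), plus damping of 30 N per m/s; it moves straight down. Only full strokes pump: press it at least 20 mm down, then let it come all the way up by itself (about 0.4 s); the pin rises on the way up.
- pin (a joint): How far the indicator pin stands out, m: 0 = fully in (as it starts), 0.024 = fully out. With the vent closed it stays in during the first full strokes while pressure builds (how many varies), then pops about 11 mm up on one stroke and fully out on the next; three to six full strokes in all. It stays out between strokes and further strokes do not raise it more.
- pin_top (a point): Centre of the top of the pin's steel button (13 mm across, 3 mm thick, on a 9 mm stem with two dark rings; both rings stand clear of the 21 mm wide bushing when the pin is fully out). 221 mm above the bench when fully in, 245 mm when fully out.
- collector: Loose low glass dish, 72 mm across and 28 mm high, between the vessel's legs under the outlet; origin under its middle.
- petri_stack: Loose stack of three petri dishes, 93 mm across and 45 mm high, beside the vessel; origin under its middle.
- media_bottle: Loose glass media bottle, 70 mm across and 138 mm high, screw cap, beside the vessel; origin under its middle.
- forceps_beaker: Loose glass beaker, 64 mm across and 80 mm high, with forceps, a spreader and a stick that reach up to 168 mm; origin under its middle.
- dropper_bottle: Loose glass dropper bottle, 56 mm across and 100 mm high; origin under its middle.
- spray_bottle: Loose white spray bottle, 80 mm across and 177 mm high with its trigger head, nozzle to its -x; origin under its middle.
- calculator: Loose desk calculator lying flat, 135 by 85 by 18 mm; origin under its middle.
- marker: Loose marker pen lying flat along its x, 128 mm long, 14 mm thick; origin under its middle.

How it is judged:
By the outcome, as a careful person would: the job done as asked, in the order asked, and still so for the second after the job is handed in, with the robot touching nothing.
It also fails if it takes over 54 s, if anything falls off the work surface, if the arm or the gripper's body presses on something with over 40 N, if the wrist force passes 120 N, or if a joint passes its speed limit or range.

## Robot

A 6-joint arm with a two-finger parallel gripper is mounted at the origin on the work surface. World frame = base frame: x ahead of the robot, y to its left, z up, the work surface at z = 0. Lengths are in m, angles in rad, forces in N, time in s.
With the tool pointing down it reaches from about 0.35 to 0.875 m from the base axis. Payload 15.5 kg.
Tool frame: the origin (TCP) lies on the centre line of the jaws, within the pads' length; the fingertips stand 22 mm ahead of it and the grasp point (between the pads) lies 3 mm ahead of it; z points along the fingers, y is the direction in which the jaws open and shut (so a half turn about z gives the same grasp; the last joint's range is limited). The gripper opens to 85 mm and grips with 20 to 120 N. Pads are 22 mm wide; open, the fingers measure 114 mm over their backs; the gripper's body (76 mm by 85 mm) begins 54 mm behind the grasp point. The pads swing forward as they close: fully open they stand 13 mm farther back than shut.
Start: joints at [1.042, 0.494, 1.345, -0, 1.302, -0.096], TCP at [0.263, 0.567, 0.253] pointing down, gripper open.
Joint ranges: [-2.91, 2.91], [-0.82, 2.16], [0.22, 2.67], [-1.22, 4.37], [0.12, 2.79], [-3.08, 3.08]. Speed limits (rad/s): [1.89, 1.89, 2.57, 3.01, 3.01, 3.01].

## Interface

Orientations are given as a unit quaternion [w, x, y, z].
In Python, from station import ctrl gives the robot as it stands.
- The arm moves only by the tool arm_command, never from a script. Its argument "steps" is a list that holds one entry, the list of rows, each a list of 4 numbers: the shift along the tool's x, y, z in m, then the turn about the tool's z in degrees. In form: [[[tx, ty, tz, yaw], ...]]. A call has exactly 10 rows; each row shifts and turns the pose as measured when the row begins, along the tool's axes as they then stand; what a row does not reach is not made up. A row lasts 1/8 s, in which the tool goes at most 62.5 mm and 10.7 degrees, less where a joint would pass 70% of its speed; a pose out of reach is approached as far as the arm can. A call with a gripper value outside its range is refused whole. "grip" is the gripper's target within -1 to 1 (shut at 1, half-way at 0, fully open at -1), set as the call begins (left out, the last holds). The fingers move at their own pace and stop on an object; "newtons" is the grip in N (left out, the last holds). Time passes only in rows, so rows that do not move let the fingers close, or fill a call up. It gives the time, the measured TCP pose, the force and the opening at its end, in the units of the state.
- ctrl.get_obs(): the state, without advancing time (a new reading comes with each control period).
- ctrl.read_camera(name): name is "side" or "top" or "wrist"; returns (picture, depth): 480x640x3 uint8, blue, green, red; 480x640 float32, m along the optical axis (not along the pixel's ray), 0 where there is no reading.
- ctrl.get_calibration(name): a dict with "camera_matrix" (3x3 intrinsics, pixels), "rvec" (rotation vector, rad) and "tvec" (3), from world to camera coordinates, as OpenCV has them. Camera axes: x right, y down, z forward; pixel columns grow to the right and rows downward; lengths in m; the calibration is good to about 2 mm. A picture is of the moment at which its call begins: read the wrist's pose just before it. get_calibration takes no time and is no camera call; for the wrist camera it gives the pose at the moment of the call.
- ctrl.close_job(): hands the job in, once; it reports no verdict.
The state is a dict: "time": time; "joint_pos": joint angles; "joint_velocities": joint speeds; "effort": joint torques, N m; "tcp_pos": TCP position; "eef_rot": TCP orientation; "force": force on the tool from outside, world axes, zero at the start; "ft_torque": the same for the moment, N m; "opening": finger opening in m.
Only numpy, scipy, OpenCV 4.12 (cv2) and the standard library are available. Lean on these libraries where they do the work, as an engineer would, in place of code of your own. Each camera call takes 0.05 s, during which the arm holds its last target.

## Working session

There is one attempt and no reset: what is moved stays moved. The work goes in short steps, Python scripts to look and compute and a tool call to move; the robot and the scene stay as the last step left them, time stands still between calls to the robot, and variables do not carry over. Pictures are saved under pics/ and viewed, and the job is handed in when it is done.

Besides the shell and the picture viewer there is one more tool, called after "Emit:" as name(argument=value, ...) on one line, values as JSON. arm_command: Moves the arm, as the interface text tells. Its arguments: {"type":"object","properties":{"steps":{"type":"array","items":{"type":"array","items":{"type":"array","items":{"type":"number"}}}},"grip":{"type":"number"},"newtons":{"type":"number"}},"required":["steps"]}

```bash
mkdir -p pics
cat > h.py <<'E'
import numpy as np, cv2
from station import ctrl
def cam(n):
    c=ctrl.get_calibration(n); K=np.array(c["camera_matrix"],float);R=cv2.Rodrigues(np.array(c["rvec"],float))[0];t=np.array(c["tvec"],float).ravel()
    return K,R,t
def ray(C,u,v,z):
    K,R,t=C
    d=R.T@np.linalg.inv(K)@np.array([u,v,1.]); o=-R.T@t
    return o+d*(z-o[2])/d[2]
def dp(C,u,v,D):
    K,R,t=C
    return R.T@(np.linalg.inv(K)@np.array([u,v,1.])*D-t)
def proj(C,p):
    K,R,t=C
    q=K@(R@np.array(p)+t); return q[:2]/q[2]
E
python3 - <<'E'
from h import *
o=ctrl.get_obs(); print(o)
for n in("top","side"):
    C=cam(n); im,d=ctrl.read_camera(n); cv2.imwrite(f"pics/{n}0.png",im); np.save(f"pics/{n}0.npy",d)
    print(n,-C[1].T@C[2])
E
```

```text
{'time': 0.0, 'joint_pos': array([ 1.04148563e+00,  4.94182225e-01,  1.34614248e+00, -1.99429354e-05,
        1.30252116e+00, -9.55225390e-02]), 'joint_velocities': array([-8.81655107e-04, -1.09986011e-03, -3.10051118e-05,  3.84774041e-04,
        5.67409416e-04,  3.26649207e-04]), 'effort': array([ 4.55017234e-04, -8.82172465e+01, -3.83858120e+01, -7.59391355e-05,
        1.03400694e-02,  9.05948895e-06]), 'tcp_pos': array([0.26253417, 0.56680516, 0.252697  ]), 'eef_rot': array([-1.83444444e-04,  2.15194886e-01,  9.76570923e-01, -5.99226242e-04]), 'force': array([ 0.28556817, -0.69071026,  0.15791749]), 'ft_torque': array([ 0.06216428,  0.02381782, -0.01530267]), 'opening': 0.08539694378232396}
top [0.43779857 0.00851602 1.10382906]
side [-0.16976348 -0.88444392  0.91149174]
```

View pics/top0.png

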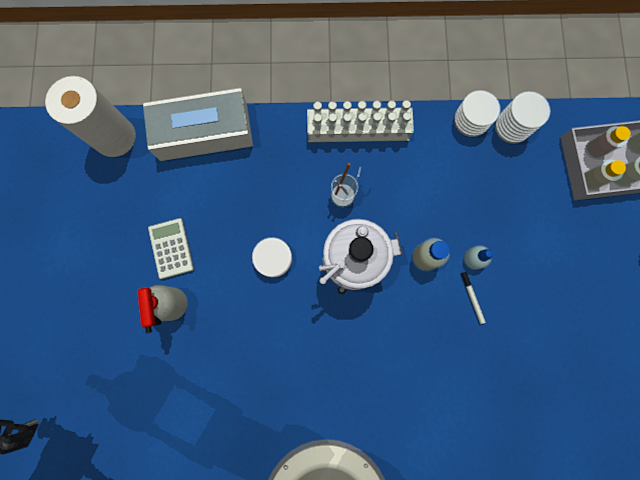

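View pics/side0.png

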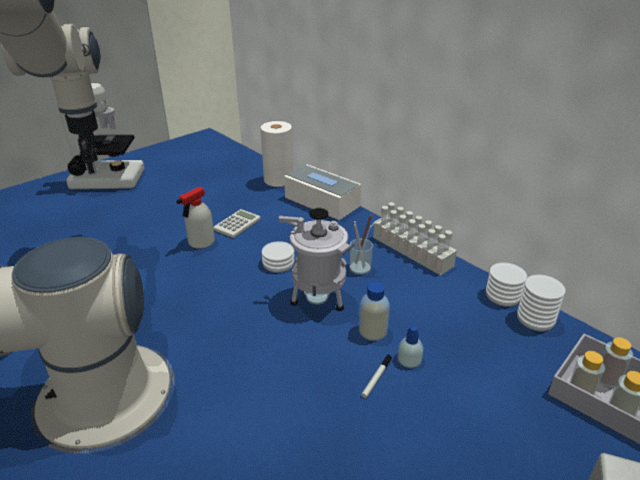

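The top view shows the vessel head near (361,249), the lever and spout near (330,271), and a small round fitting near (362,231). I'll enlarge that area.

Run:
```python
from h import *
im=cv2.imread("pics/top0.png"); cv2.imwrite("pics/topz.png",cv2.resize(im[205:305,300:420],None,fx=6,fy=6,interpolation=cv2.INTER_CUBIC))
im=cv2.imread("pics/side0.png"); cv2.imwrite("pics/sidez.png",cv2.resize(im[200:315,255:375],None,fx=5,fy=5,interpolation=cv2.INTER_CUBIC))
C=cam("top");D=np.load("pics/top0.npy")
print("plunger",ray(C,361,249,.263),dp(C,361,249,D[249,361]))
for n,u,v,z in[("petri",272,257,.045),("bottle",440,249,.138),("beaker",344,190,.08),("stick",348,165,.168),("spray",147,308,.177),("dropper",485,254,.1)]: print(n,ray(C,u,v,z))
```

```text
plunger [ 0.55152672 -0.07335657  0.263     ] [ 0.55136697 -0.07324157  0.26418113]
petri [0.5653503  0.11662423 0.045     ]
bottle [ 0.56565124 -0.25661786  0.138     ]
beaker [ 0.71662613 -0.05576854  0.08      ]
stick [ 0.74842474 -0.06035865  0.168     ]
spray [0.44938235 0.35686837 0.177     ]
dropper [ 0.55771449 -0.36746809  0.1       ]
```

View pics/topz.png

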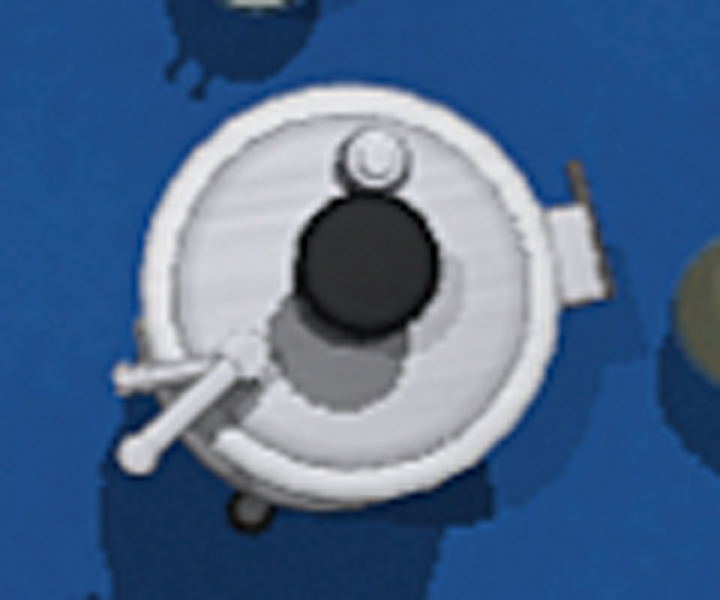

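View pics/sidez.png

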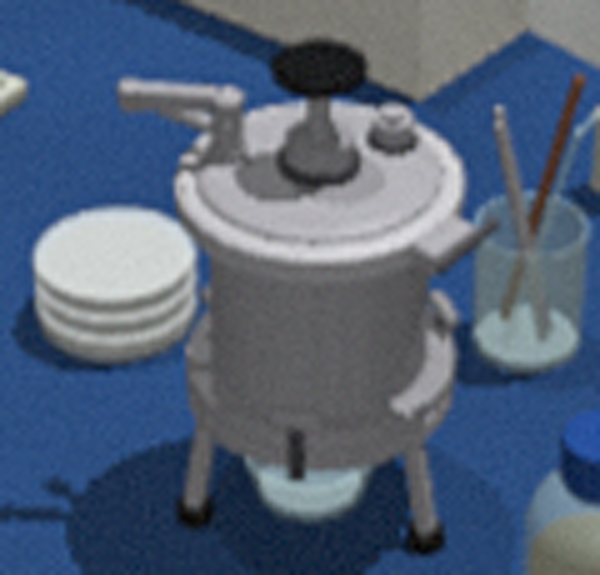

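Run:
```python
from h import *
C=cam("top")
f=lambda u,v,z: ray(C,300+(u+.5)/6-.5,205+(v+.5)/6-.5,z)
pl=f(368,265,.263);ax=f(245,355,.239);tip=f(140,453,.239);sp=f(122,378,.217);pin=f(376,157,.221)
for n,p in zip("pl ax tip sp pin".split(),(pl,ax,tip,sp,pin)):
  d=p-pl; print(n,p.round(4),"rel",np.hypot(*d[:2]).round(4),np.arctan2(d[1],d[0]).round(3))
d=tip-ax;print("lever",np.hypot(*d[:2]),np.arctan2(d[1],d[0])); d=sp-ax;print("spout",np.hypot(*d[:2]),np.arctan2(d[1],d[0]))
```

```text
pl [ 0.552  -0.0732  0.263 ] rel 0.0 0.0
ax [ 0.5267 -0.0351  0.239 ] rel 0.0457 2.156
tip [ 0.4959 -0.0008  0.239 ] rel 0.0916 2.23
sp [0.5221 0.0045 0.217 ] rel 0.0832 1.939
pin [ 0.5938 -0.0811  0.221 ] rel 0.0426 -0.187
lever 0.04612280698786093 2.303113141537973
spout 0.039817907970722655 1.688266684126223
```

Emit:
arm_command(steps=[[[-0.043, -0.036, -0.008, 0], [-0.043, -0.036, -0.008, 0], [-0.043, -0.036, -0.008, 0], [-0.043, -0.036, -0.008, 0], [-0.043, -0.036, -0.008, 0], [-0.043, -0.036, -0.008, 0], [-0.043, -0.036, -0.008, 0], [-0.043, -0.036, -0.008, 0], [-0.043, -0.036, -0.008, 0], [-0.043, -0.036, -0.008, 0]]], grip=1, newtons=40)

```text
time: 1.35
tcp_pos: [0.5063, 0.0466, 0.3331]
eef_rot: [-0.001, 0.212, 0.977, -0.002]
force: [2.0, 0.3, -0.5]
opening: 0.0002
```

Run:
```python
from h import *
o=ctrl.get_obs(); print(o["tcp_pos"],o["joint_pos"])
C=cam("wrist"); im,d=ctrl.read_camera("wrist"); cv2.imwrite("pics/w1.png",im); np.savez("pics/w1.npz",K=C[0],R=C[1],t=C[2],d=d)
print(-C[1].T@C[2], C[1])
```

```text
[0.50625371 0.04655057 0.33312801] [-0.02403541  0.25473025  1.50421213 -0.00290967  1.38571565 -1.16639646]
[0.43692778 0.07900042 0.45293635] [[ 0.41483445  0.90988967 -0.00362826]
 [ 0.86939577 -0.39518983  0.29660746]
 [ 0.26844621 -0.12619739 -0.95499259]]
```

View pics/w1.png

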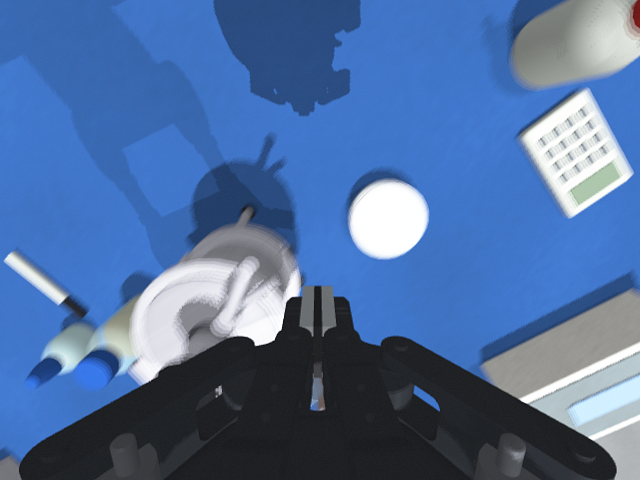

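Run:
```python
from h import *
o=ctrl.get_obs(); print(o["tcp_pos"],o["force"])
C=cam("wrist"); im,d=ctrl.read_camera("wrist"); np.savez("pics/w2.npz",K=C[0],R=C[1],t=C[2],d=d)
print(C[0])
cv2.imwrite("pics/w2.png",im); cv2.imwrite("pics/w2z.png",cv2.resize(im[190:350,120:360],None,fx=3.3,fy=3.3,interpolation=cv2.INTER_CUBIC))
```

```text
[0.50930232 0.04123395 0.33403362] [ 2.96050971 -6.05921764  0.63532094]
[[336.97589878   0.         317.30170938]
 [  0.         336.97589878 238.90372349]
 [  0.           0.           1.        ]]
```

View pics/w2z.png

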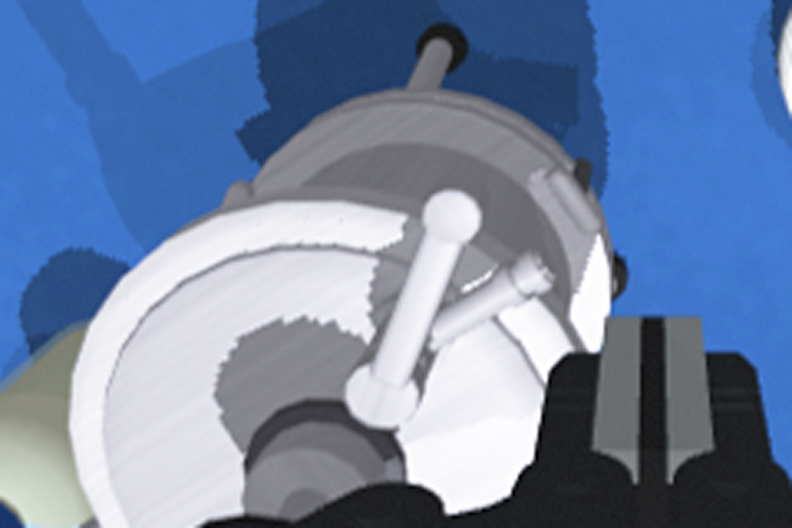

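Run:
```python
from h import *
w=np.load("pics/w2.npz");C=(w["K"],w["R"],w["t"]);D=w["d"]
g=lambda u,v:(120+(u+.5)/3.3-.5,190+(v+.5)/3.3-.5)
f=lambda u,v,z: ray(C,*g(u,v),z)
ax=f(387,388,.239);tip=f(452,215,.239);sp=f(542,268,.217)
d=tip-ax;print(ax,tip,"lever",np.hypot(*d[:2]),np.arctan2(d[1],d[0])); d=sp-ax;print("spout",sp,np.hypot(*d[:2]),np.arctan2(d[1],d[0]))
for p in [(452,215),(387,388),(542,268),(607,322),(705,322),(650,322),(550,400),(765,400)]:
  u,v=g(*p); q=dp(C,u,v,D[int(round(v)),int(round(u))]); 
  print(p,q.round(4))
o=ctrl.get_obs()
from scipy.spatial.transform import Rotation as Ro
e=o["eef_rot"];R=Ro.from_quat([e[1],e[2],e[3],e[0]]).as_matrix()
print(R.round(3),o["tcp_pos"])
for p in [(610,326),(700,326),(560,400),(755,400)]:
  u,v=g(*p); q=dp(C,u,v,D[int(round(v)),int(round(u))]); print("tool",p,R.T@(q-o["tcp_pos"]))
```

```text
[ 0.52323055 -0.0284436   0.239     ] [0.49377946 0.00292461 0.239     ] lever 0.043027101510627275 2.3246833546640167
spout [0.51942411 0.00841925 0.217     ] 0.037058851040805994 1.6736913063205252
(452, 215) [0.4937 0.003  0.2391]
(387, 388) [ 0.5247 -0.0302  0.2353]
(542, 268) [0.5196 0.0082 0.2164]
(607, 322) [0.4963 0.0408 0.3173]
(705, 322) [ 0.6469  0.0027 -0.0013]
(650, 322) [0.499  0.0459 0.3166]
(550, 400) [0.4971 0.0333 0.3314]
(765, 400) [ 0.6946  0.0118 -0.0019]
[[-0.908  0.419 -0.001]
 [ 0.419  0.908 -0.004]
 [-0.001 -0.004 -1.   ]] [0.50799197 0.04401953 0.33342862]
tool (610, 326) [ 0.00887761 -0.00736175  0.01571914]
tool (700, 326) [0.00932135 0.00468158 0.01485664]
tool (560, 400) [ 0.00525981 -0.01309188  0.00234972]
tool (755, 400) [0.00514181 0.01107514 0.00265651]
```

Run:
```python
from h import *
for i in range(2):
  o=ctrl.get_obs(); print(o["tcp_pos"],o["force"])
  C=cam("wrist"); im,d=ctrl.read_camera("wrist")
np.savez("pics/w3.npz",K=C[0],R=C[1],t=C[2],d=d)
cv2.imwrite("pics/w3z.png",cv2.resize(im[190:350,120:360],None,fx=3.3,fy=3.3,interpolation=cv2.INTER_CUBIC))
```

```text
[0.50799197 0.04401953 0.33342862] [0.37845912 0.16505854 0.2959583 ]
[0.5067048  0.04616523 0.33289285] [-0.53434147 -0.17444784  0.12408668]
```

View pics/w3z.png

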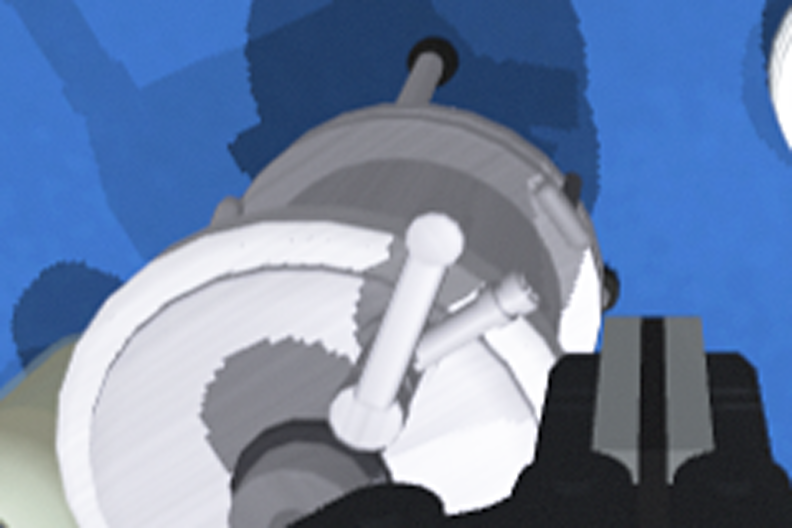

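Run:
```python
from h import *
w=np.load("pics/w3.npz");C=(w["K"],w["R"],w["t"])
f=lambda u,v,z: ray(C,120+(u+.5)/3.3-.5,190+(v+.5)/3.3-.5,z)
ax=f(368,412,.239);tip=f(434,240,.239);sp=f(525,293,.217)
d=tip-ax;print(ax,tip,"lever",np.hypot(*d[:2]),np.arctan2(d[1],d[0])); d=sp-ax;print("spout",sp,np.hypot(*d[:2]),np.arctan2(d[1],d[0]))
```

```text
[ 0.52323212 -0.02922664  0.239     ] [0.49394601 0.00256371 0.239     ] lever 0.043223874284689955 2.3152157793456314
spout [0.52006872 0.00761999 0.217     ] 0.03698218357636943 1.6564396232156762
```

Emit:
arm_command(steps=[[[-0.0117, -0.0105, 0, 0], [-0.0117, -0.0105, 0, 0], [0, 0, 0, 7.6], [0, 0, 0, 7.6], [0, 0, 0, 7.6], [0, 0, 0.012, 0], [0, 0, 0.012, 0], [0, 0, 0.012, 0], [0, 0, 0.012, 0], [0, 0, 0, 0]]])

```text
time: 2.8
tcp_pos: [0.5178, 0.0184, 0.2791]
eef_rot: [-0.003, 0.401, 0.916, -0.003]
force: [0.7, 0.5, 0.4]
opening: -0.0003
```

```bash
cat >> h.py <<'E'
from scipy.spatial.transform import Rotation as Ro
def go(target,lever=None):
    o=ctrl.get_obs();e=o["eef_rot"];R=Ro.from_quat([e[1],e[2],e[3],e[0]]).as_matrix()
    p=o["tcp_pos"];print("t",o["time"],"tcp",p.round(4),"xang",np.degrees(np.arctan2(R[1,0],R[0,0])).round(2),"F",o["force"].round(2))
    print("tool delta",(R.T@(np.array(target)-p)).round(4),"z axis",R[:,2].round(3),"j6",o["joint_pos"][5])
    return R
E
python3 -c "
from h import *
go([.519,.0168,.252])
im,d=ctrl.read_camera('wrist'); cv2.imwrite('pics/w4.png',im)"
```

```text
t 2.8 tcp [0.5178 0.0184 0.2791] xang 132.7 F [0.73 0.49 0.4 ]
tool delta [-0.0021  0.      0.0271] z axis [-0.008 -0.002 -1.   ] j6 -0.8222324355672662
```

View pics/w4.png

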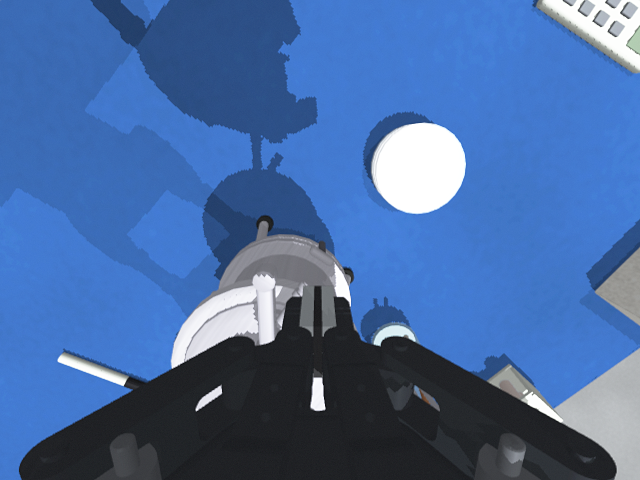

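The lever (end at about (264,283)) lies parallel to the fingers and to their left, as planned. Now I'll lower the tool.

Emit:
arm_command(steps=[[[-0.001, 0, 0.008, 0], [-0.001, 0, 0.008, 0], [0, 0, 0.007, 0], [0, 0, 0.004, 0], [0, 0, 0, 0], [0, -0.003, 0, 0], [0, -0.003, 0, 0], [0, -0.003, 0, 0], [0, 0, 0, 0], [0, 0, 0, 0]]])

```text
time: 4.1
tcp_pos: [0.5129, 0.01, 0.2521]
eef_rot: [-0.002, 0.401, 0.916, -0.002]
force: [-0.4, -0.2, -0.0]
opening: 0.0003
```

```bash
python3 -c "
from h import *
go([.519,.0168,.252])
im,d=ctrl.read_camera('wrist'); cv2.imwrite('pics/w5.png',cv2.resize(im[200:360,140:380],None,fx=3.3,fy=3.3))
im,d=ctrl.read_camera('side'); cv2.imwrite('pics/s5.png',cv2.resize(im[160:280,240:400],None,fx=5,fy=5,interpolation=2))"
```

```text
t 4.1 tcp [0.5129 0.01   0.2521] xang 132.71 F [-0.42 -0.17 -0.01]
tool delta [0.0008 0.0091 0.0001] z axis [-0.005 -0.003 -1.   ] j6 -0.8390530928945665
```

View pics/w5.png

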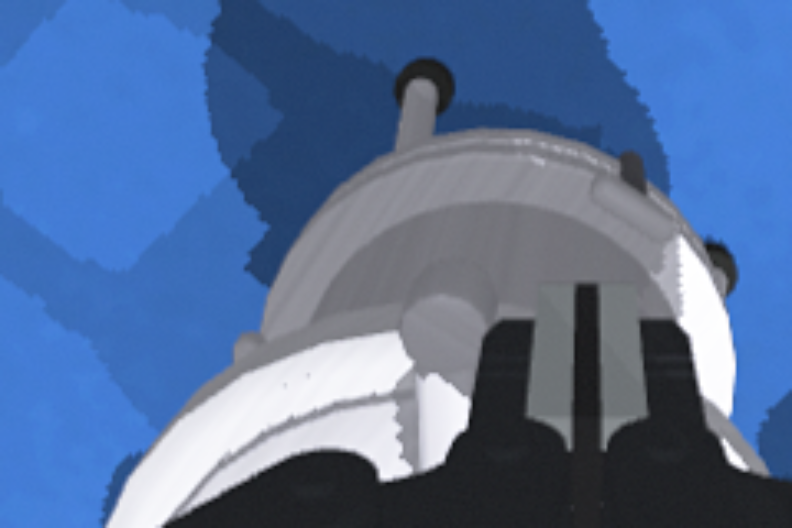

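View pics/s5.png

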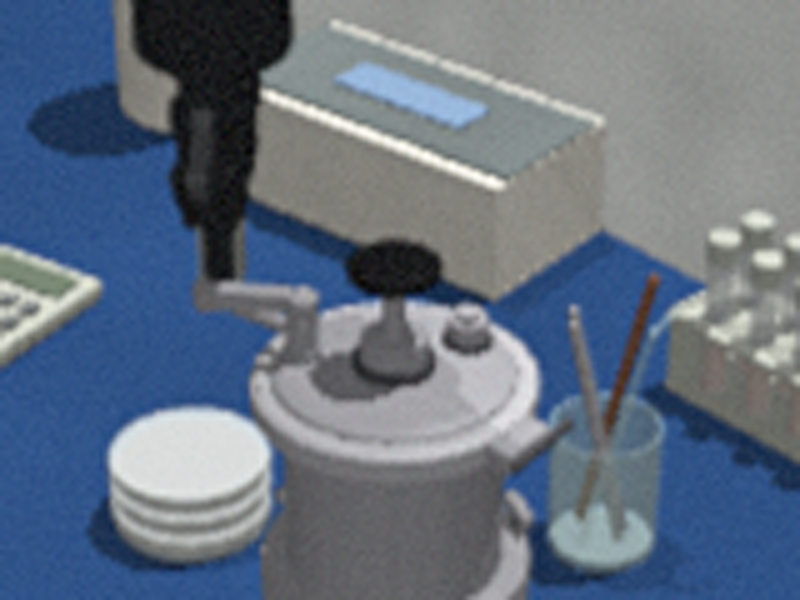

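Emit:
arm_command(steps=[[[0, -0.003, 0, 0], [0.0018, -0.0042, 0, -6], [0.0018, -0.0042, 0, -6], [0.0018, -0.0042, 0, -6], [0.0018, -0.0042, 0, -6], [0.0018, -0.0042, 0, -6], [0.0018, -0.0042, 0, -6], [0.0018, -0.0042, 0, -6], [0, 0, 0, 0], [0, 0, 0, 0]]])

```text
time: 5.45
tcp_pos: [0.4858, -0.0117, 0.2526]
eef_rot: [-0.001, 0.036, 0.999, -0.001]
force: [0.1, -0.2, 0.9]
opening: 0.0002
```

```bash
python3 -c "
from h import *
R=go([.525,-.032,.252])
im,d=ctrl.read_camera('wrist'); cv2.imwrite('pics/w6.png',cv2.resize(im[200:360,140:380],None,fx=3.3,fy=3.3))
im,d=ctrl.read_camera('side'); cv2.imwrite('pics/s6.png',cv2.resize(im[160:280,240:400],None,fx=5,fy=5,interpolation=2))"
```

```text
t 5.45 tcp [ 0.4858 -0.0117  0.2526] xang 175.89 F [ 0.06 -0.23  0.9 ]
tool delta [-0.0405 -0.0174  0.0006] z axis [-0.002 -0.002 -1.   ] j6 -1.6440165368383908
```

View pics/w6.png

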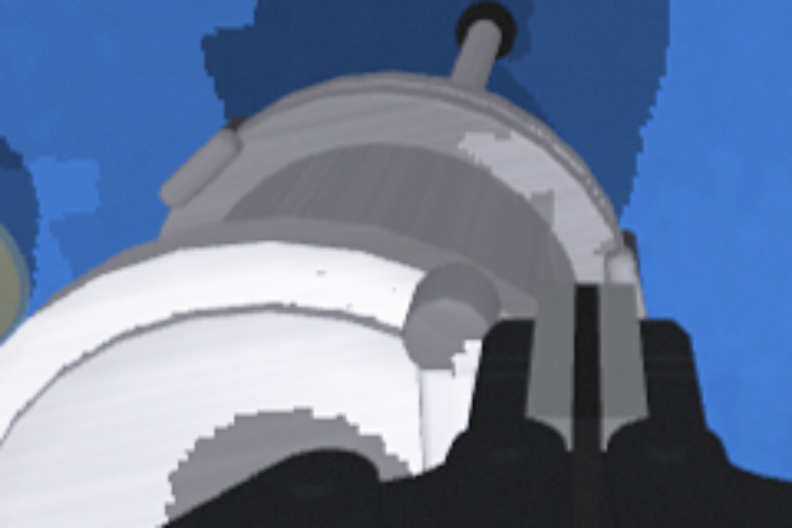

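View pics/s6.png

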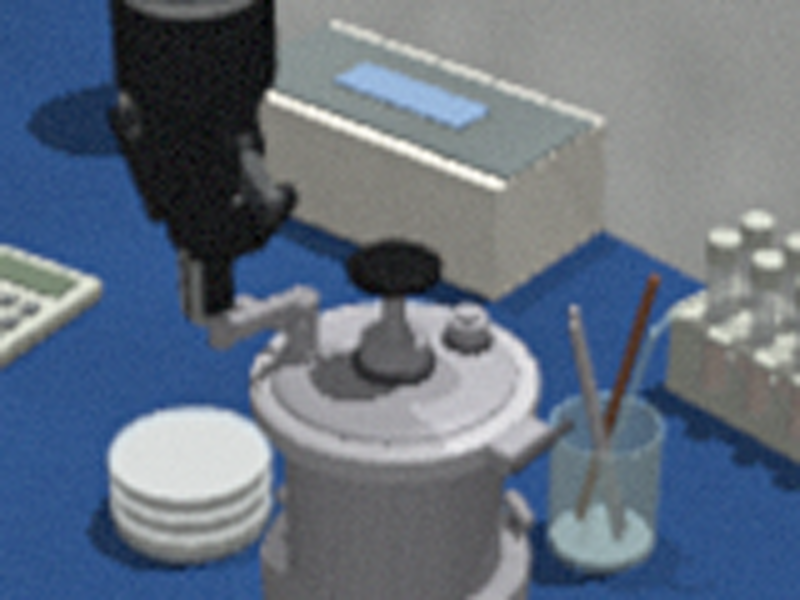

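Emit:
arm_command(steps=[[[0.0006, -0.0014, 0, -2], [0.0006, -0.0014, 0, -2], [0.0006, -0.0014, 0, -2], [0, 0, 0, 0], [0, 0, 0, 0], [0, 0, 0, 0], [0, 0, 0, 0], [0, 0, 0, 0], [0, 0, 0, 0], [0, 0, 0, 0]]])

```text
time: 6.8
tcp_pos: [0.4838, -0.0155, 0.2525]
eef_rot: [-0.001, -0.019, 1.0, -0.001]
force: [0.0, 0.7, 1.2]
opening: 0.0006
```

```bash
cat > look.py <<'E'
from h import *
import sys
n=sys.argv[1]
R=go([.525,-.032,.252])
for c in sys.argv[2:]:
  im,d=ctrl.read_camera(c)
  s={'wrist':(200,360,140,380,3.3),'side':(190,260,255,375,6),'top':(205,305,300,420,6)}[c]
  cv2.imwrite(f'pics/{c}_{n}.png',cv2.resize(im[s[0]:s[1],s[2]:s[3]],None,fx=s[4],fy=s[4],interpolation=2))
print(ctrl.get_obs()["force"],ctrl.get_obs()["ft_torque"])
E
python3 look.py 7 wrist
```

```text
t 6.8 tcp [ 0.4838 -0.0155  0.2525] xang -177.79 F [0.   0.74 1.17]
tool delta [-0.0405 -0.0181  0.0004] z axis [-0.002 -0.001 -1.   ] j6 -1.7630406508031806
[0.68486934 0.40665828 0.12098386] [ 0.08847565  0.01056152 -0.00043983]
```

View pics/wrist_7.png

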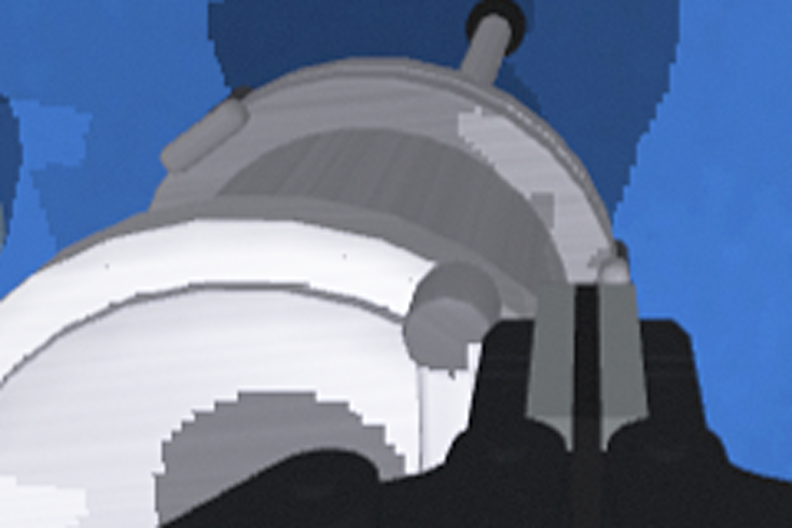

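Emit:
arm_command(steps=[[[0.0006, -0.0014, 0, -2], [0, 0, 0, 0], [0, 0, 0, 0], [0, 0, 0, 0], [0, -0.001, 0, 0], [0, 0, 0, 0], [0, 0, 0, 0], [0, 0, 0, 0], [0, 0, 0, 0], [0, 0, 0, 0]]])

```text
time: 8.1
tcp_pos: [0.4833, -0.0178, 0.2524]
eef_rot: [-0.001, -0.036, 0.999, -0.0]
force: [0.3, 1.2, -0.2]
opening: -0.0001
```

```bash
python3 look.py 8 wrist side
```

```text
t 8.1 tcp [ 0.4833 -0.0178  0.2524] xang -175.86 F [ 0.26  1.25 -0.23]
tool delta [-0.0406 -0.0172  0.0004] z axis [-0.002 -0.001 -1.   ] j6 -1.8018520539839746
[-0.15118024  1.04481009  0.50676993] [0.16899465 0.07805992 0.01072531]
```

View pics/wrist_8.png

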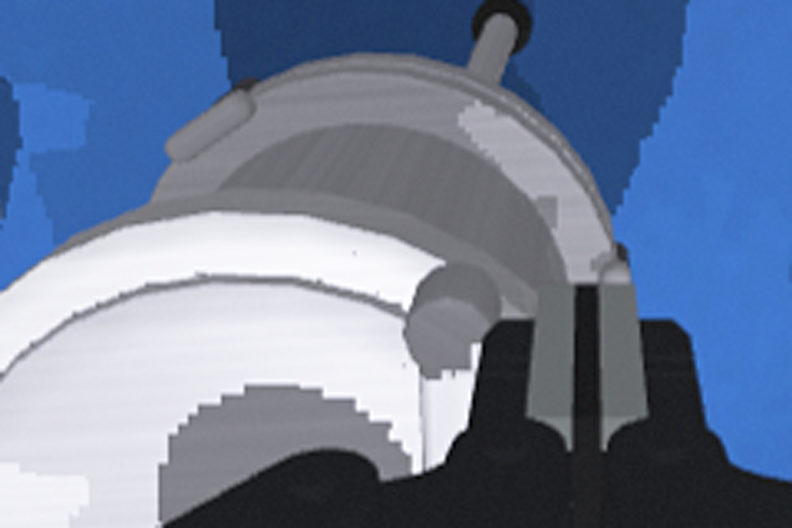

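View pics/side_8.png

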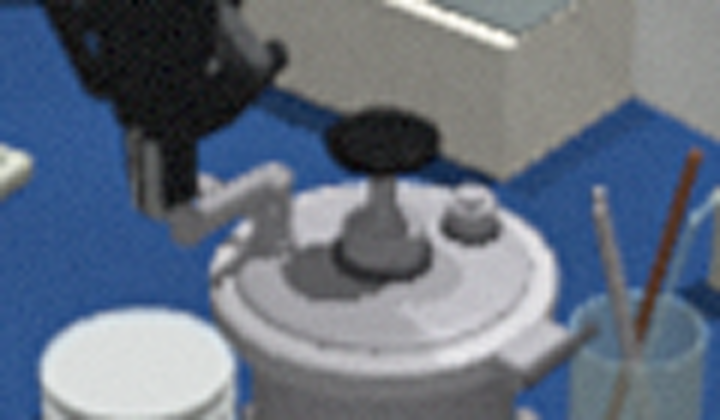

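Emit:
arm_command(steps=[[[0, -0.001, 0, 0], [0, 0, 0, 0], [0, -0.001, 0, 0], [0, 0, 0, 0], [0, 0, 0, 0], [0, 0, 0, 0], [0, 0, 0, 0], [0, 0, 0, 0], [0, 0, 0, 0], [0, 0, 0, 0]]])

```text
time: 9.45
tcp_pos: [0.4833, -0.0199, 0.2524]
eef_rot: [-0.001, -0.036, 0.999, -0.0]
force: [-0.9, 0.5, 0.0]
opening: -0.0002
```

```bash
python3 look.py 9 wrist
```

```text
t 9.45 tcp [ 0.4833 -0.0199  0.2524] xang -175.86 F [-0.95  0.48  0.04]
tool delta [-0.0407 -0.0151  0.0003] z axis [-0.003 -0.001 -1.   ] j6 -1.8061659687707168
[0.21110738 1.40566646 0.13510777] [ 0.20244652  0.15455082 -0.03577406]
```

View pics/wrist_9.png

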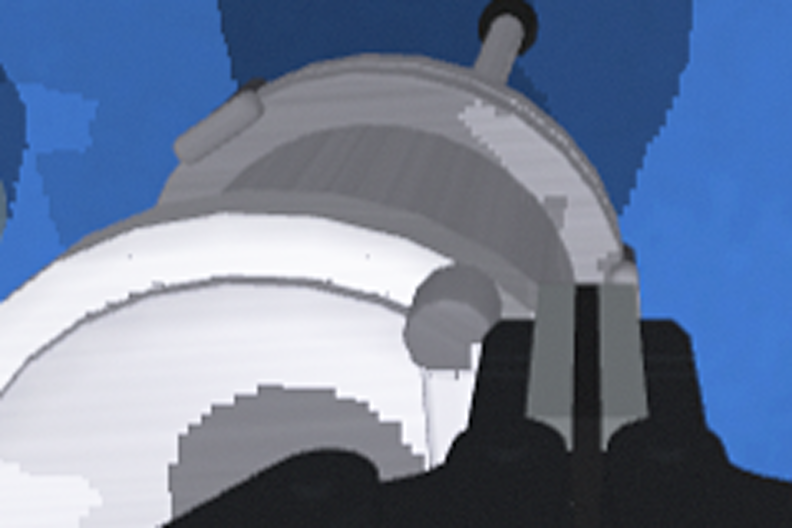

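Emit:
arm_command(steps=[[[0, -0.001, 0, 0], [0, 0, 0, 0], [0, -0.001, 0, 0], [0, 0, 0, 0], [0, 0, 0, 0], [0, 0, 0, 0], [0, 0, 0, 0], [0, 0, 0, 0], [0, 0, 0, 0], [0, 0, 0, 0]]])

```text
time: 10.75
tcp_pos: [0.4833, -0.0218, 0.2524]
eef_rot: [-0.002, -0.036, 0.999, -0.0]
force: [-1.7, 1.6, 0.6]
opening: 0.0001
```

```bash
python3 look.py 10 wrist side
```

```text
t 10.75 tcp [ 0.4833 -0.0218  0.2524] xang -175.86 F [-1.69  1.64  0.61]
tool delta [-0.0409 -0.0132  0.0003] z axis [-0.003 -0.001 -1.   ] j6 -1.8104688871339614
[-1.92415973  1.16146451  1.52266124] [0.30539083 0.22380156 0.01825446]
```

View pics/wrist_10.png

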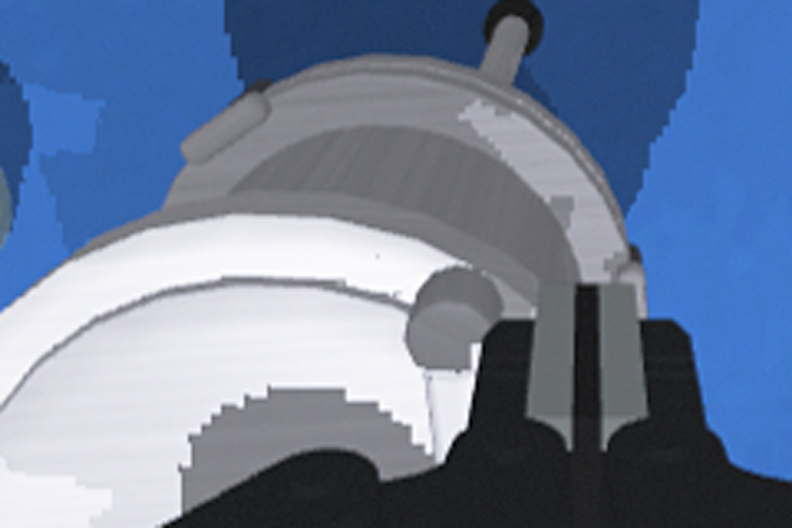

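View pics/side_10.png

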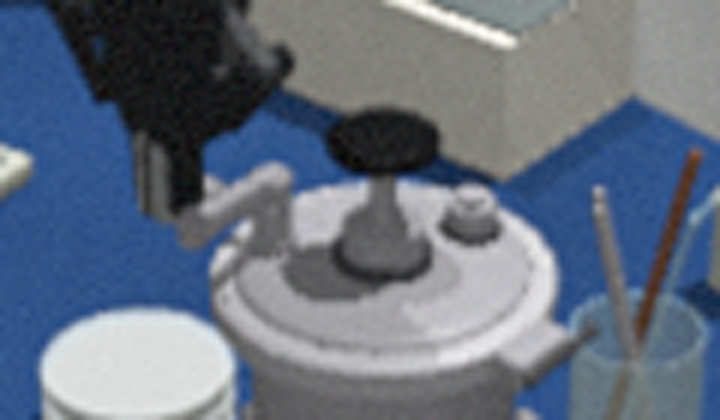

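Emit:
arm_command(steps=[[[0, -0.001, 0, 0], [0, 0, 0, 0], [0, 0, 0, 0], [0, -0.001, 0, 0], [0, 0, 0, 0], [0, 0, 0, 0], [0, 0, 0, 0], [0, 0, 0, 0], [0, 0, 0, 0], [0, 0, 0, 0]]])

```text
time: 12.1
tcp_pos: [0.4832, -0.0223, 0.2524]
eef_rot: [-0.002, -0.036, 0.999, 0.002]
force: [-1.2, 4.7, 2.2]
opening: -0.0003
```

```bash
python3 look.py 11 wrist
```

```text
t 12.1 tcp [ 0.4832 -0.0223  0.2524] xang -175.86 F [-1.2   4.68  2.18]
tool delta [-0.041  -0.0127  0.0002] z axis [-0.003  0.003 -1.   ] j6 -1.815226355166456
[-0.68119316  5.36532863  1.8481605 ] [ 0.71623774  0.20079294 -0.02443554]
```

View pics/wrist_11.png

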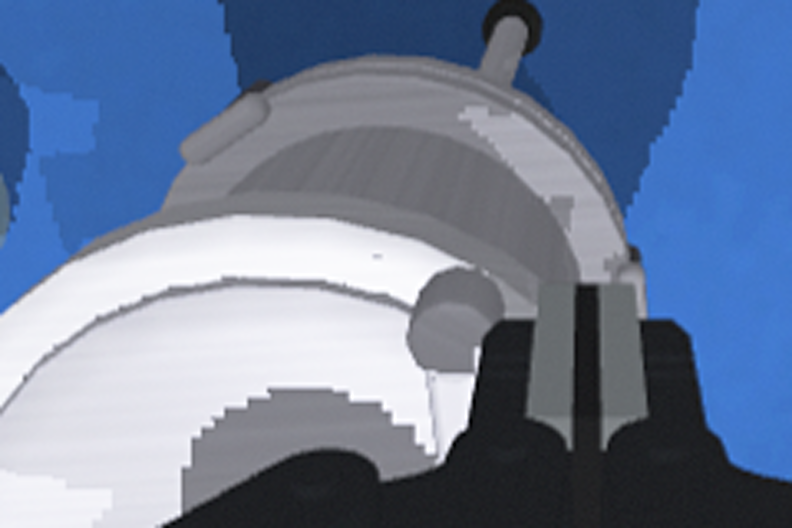

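The force rose to 5 N with almost no further travel, so the lever is at its stop. I'll back off, lift and move over the plunger.

Emit:
arm_command(steps=[[[0, 0.006, 0, 0], [0, 0.006, 0, 0], [0, 0, -0.017, 0], [0, 0, -0.017, 0], [0, 0, -0.017, 0], [-0.0125, -0.0131, 0, 0], [-0.0125, -0.0131, 0, 0], [-0.0125, -0.0131, 0, 0], [-0.0125, -0.0131, 0, 0], [-0.0125, -0.0131, 0, 0]]])

```text
time: 13.4
tcp_pos: [0.5537, -0.074, 0.3023]
eef_rot: [-0.003, -0.037, 0.999, 0.0]
force: [-0.1, -0.1, 0.7]
opening: 0.0
```

Run:
```python
from h import *
im,d=ctrl.read_camera('side'); cv2.imwrite('pics/side_12.png',cv2.resize(im[170:260,255:375],None,fx=6,fy=6,interpolation=2))
go([.551,-.072,.288])
im,d=ctrl.read_camera('wrist'); cv2.imwrite('pics/wrist_12.png',im)
```

```text
t 13.45 tcp [ 0.5552 -0.0754  0.3021] xang -175.84 F [ 0.66 -2.33  0.11]
tool delta [0.0039 0.0037 0.0142] z axis [-0.004  0.    -1.   ] j6 -1.884234012991303
```

View pics/side_12.png

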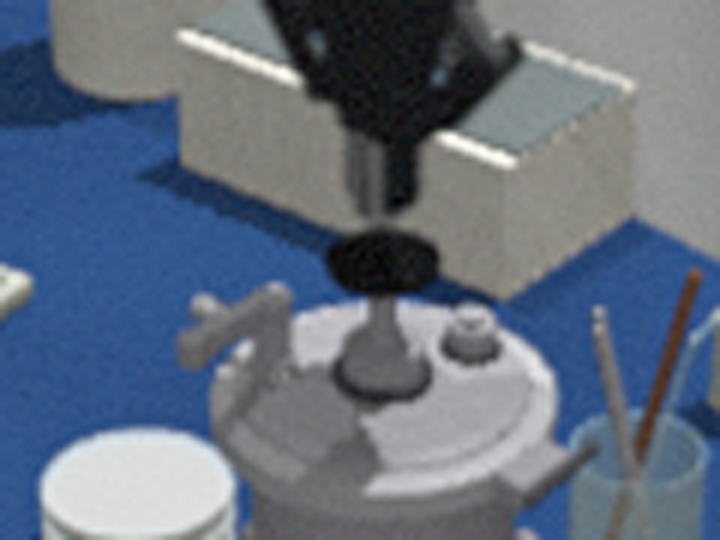

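View pics/wrist_12.png

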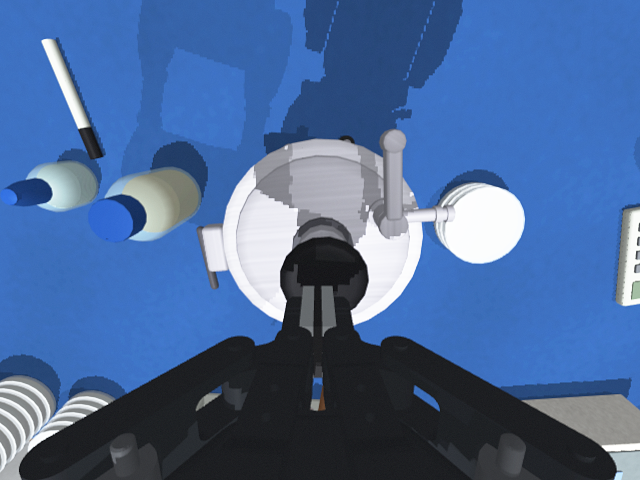

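The wrist view shows the lever (tip at (393,140)) square to the spout (end at (447,212)), so the vent is closed. The fingers are over the black head, centred near (324,272). I'll correct by about 4 mm and press.

Emit:
arm_command(steps=[[[0.002, 0.0018, 0, 0], [0.002, 0.0018, 0, 0], [0, 0, 0, 0], [0, 0, 0.01, 0], [0, 0, 0.01, 0], [0, 0, 0.01, 0], [0, 0, 0.008, 0], [0, 0, 0.002, 0], [0, 0, 0, 0], [0, 0, 0, 0]]])

```text
time: 14.75
tcp_pos: [0.549, -0.0701, 0.261]
eef_rot: [-0.001, -0.037, 0.999, -0.0]
force: [-3.2, -0.0, 11.1]
opening: -0.0003
```

Run:
```python
from h import *
go([.551,-.072,.262])
im,d=ctrl.read_camera('side'); cv2.imwrite('pics/side_13.png',cv2.resize(im[170:260,255:375],None,fx=6,fy=6,interpolation=2))
```

```text
t 14.75 tcp [ 0.549  -0.0701  0.261 ] xang -175.79 F [-3.2  -0.05 11.15]
tool delta [-0.0018 -0.002  -0.001 ] z axis [-0.002 -0.    -1.   ] j6 -1.878476280485439
```

View pics/side_13.png

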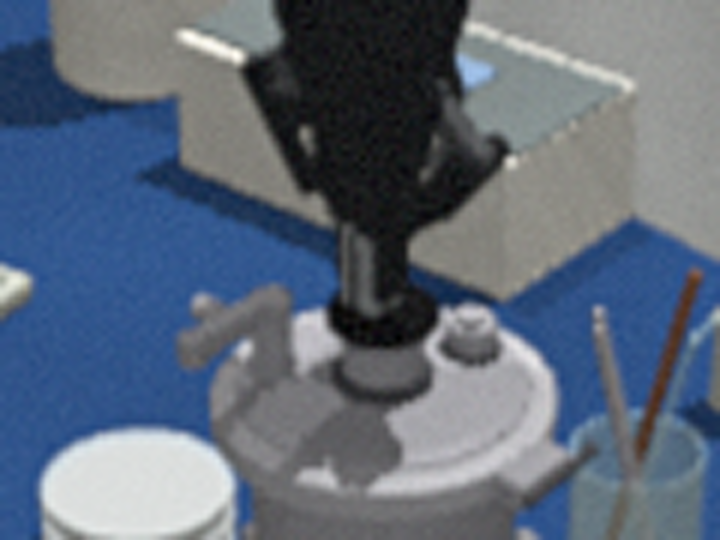

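Emit:
arm_command(steps=[[[0, 0, 0.001, 0], [0, 0, 0, 0], [0, 0, 0.001, 0], [0, 0, 0, 0], [0, 0, 0, 0], [0, 0, -0.014, 0], [0, 0, -0.014, 0], [0, 0, -0.014, 0], [0, 0, 0, 0], [0, 0, 0, 0]]])

```text
time: 16.05
tcp_pos: [0.5486, -0.0699, 0.3048]
eef_rot: [0.001, -0.037, 0.999, -0.001]
force: [0.1, -0.6, -0.9]
opening: 0.0001
```

```bash
cat > s.py <<'E'
from h import *
import sys
go([.552,-.073,.261])
im,d=ctrl.read_camera('side'); cv2.imwrite(f'pics/side_{sys.argv[1]}.png',cv2.resize(im[170:260,255:375],None,fx=6,fy=6,interpolation=2))
E
python3 s.py 14
```

```text
t 16.05 tcp [ 0.5486 -0.0699  0.3048] xang -175.76 F [ 0.06 -0.65 -0.87]
tool delta [-0.0031 -0.0032  0.0438] z axis [ 0.002 -0.002 -1.   ] j6 -1.8784787761644028
```

View pics/side_14.png

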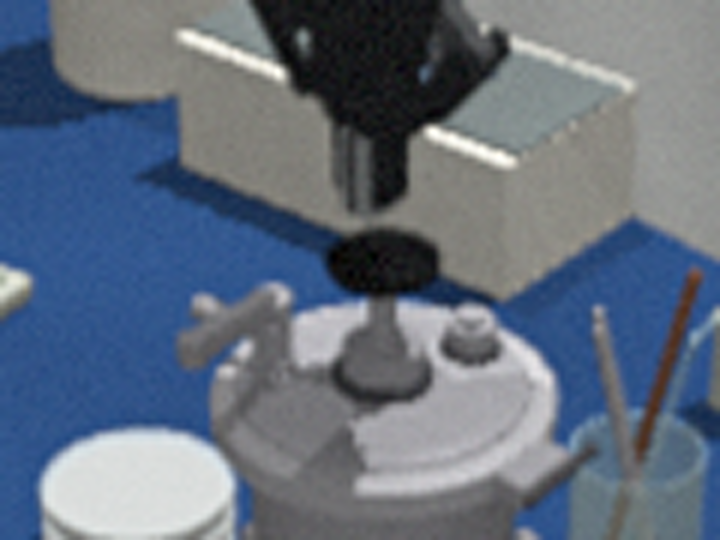

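Stroke 1 is done and the plunger is back up. The pin is still in, at (470,315).

Emit:
arm_command(steps=[[[-0.003, -0.003, 0.004, 0], [0, 0, 0.013, 0], [0, 0, 0.013, 0], [0, 0, 0.013, 0], [0, 0, 0.001, 0], [0, 0, 0.001, 0], [0, 0, -0.014, 0], [0, 0, -0.014, 0], [0, 0, -0.014, 0], [0, 0, 0, 0]]])

```text
time: 17.35
tcp_pos: [0.5522, -0.073, 0.3023]
eef_rot: [0.003, -0.037, 0.999, -0.001]
force: [-0.3, 0.2, 0.4]
opening: -0.0001
```

```bash
python3 s.py 15
```

```text
t 17.35 tcp [ 0.5522 -0.073   0.3023] xang -175.76 F [-0.32  0.21  0.4 ]
tool delta [0.0005 0.0001 0.0413] z axis [ 0.006 -0.003 -1.   ] j6 -1.8822945217120817
```

View pics/side_15.png

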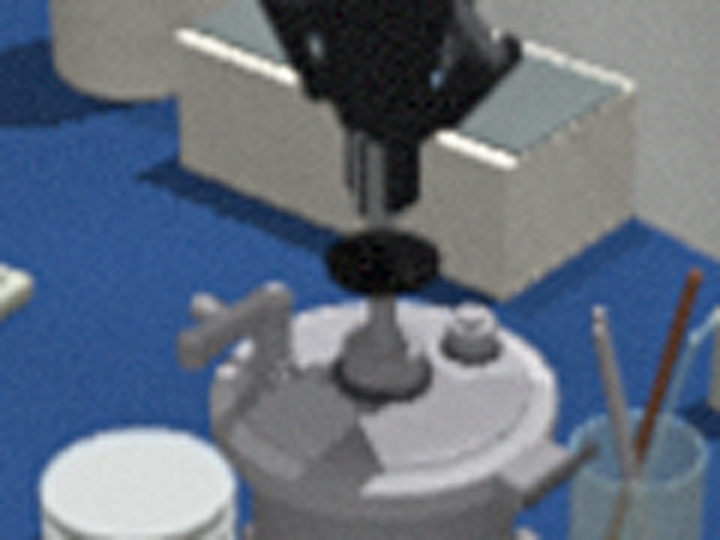

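Stroke 2 is done. The pin is still in and the vessel hasn't moved.

Emit:
arm_command(steps=[[[0, 0, 0.013, 0], [0, 0, 0.013, 0], [0, 0, 0.013, 0], [0, 0, 0.003, 0], [0, 0, 0.0005, 0], [0, 0, -0.014, 0], [0, 0, -0.014, 0], [0, 0, -0.014, 0], [0, 0, 0, 0], [0, 0, 0, 0]]])

```text
time: 18.65
tcp_pos: [0.5521, -0.0731, 0.3012]
eef_rot: [0.004, -0.037, 0.999, -0.002]
force: [0.2, 0.2, 0.2]
opening: 0.0001
```

```bash
python3 s.py 16
```

```text
t 18.65 tcp [ 0.5521 -0.0731  0.3012] xang -175.75 F [0.22 0.21 0.19]
tool delta [0.0005 0.0003 0.0402] z axis [ 0.009 -0.004 -1.   ] j6 -1.882278677777372
```

View pics/side_16.png

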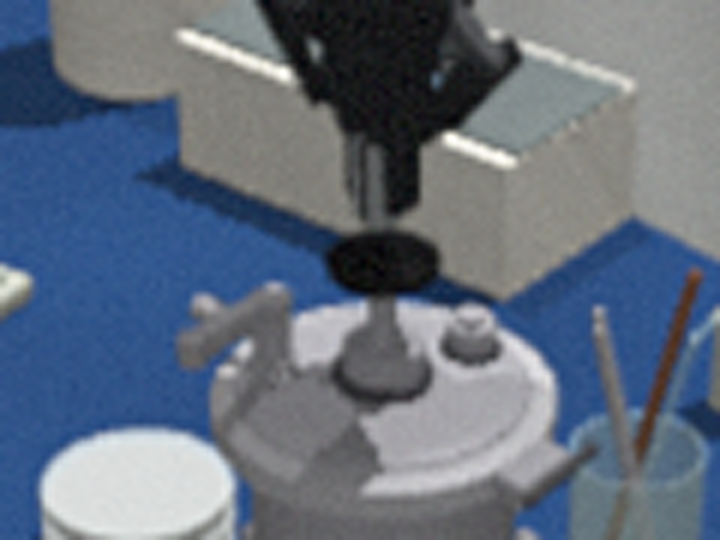

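Stroke 3 is done and the pin is still in, which the 3–6 stroke range allows.

Emit:
arm_command(steps=[[[0, 0, 0.013, 0], [0, 0, 0.013, 0], [0, 0, 0.012, 0], [0, 0, 0.003, 0], [0, 0, 0.0005, 0], [0, 0, -0.014, 0], [0, 0, -0.014, 0], [0, 0, -0.014, 0], [0, 0, 0, 0], [0, 0, 0, 0]]])

```text
time: 19.95
tcp_pos: [0.552, -0.0732, 0.3017]
eef_rot: [0.006, -0.037, 0.999, -0.003]
force: [0.1, -0.0, -0.4]
opening: -0.0001
```

```bash
python3 s.py 17
```

```text
t 19.95 tcp [ 0.552  -0.0732  0.3017] xang -175.75 F [ 0.12 -0.02 -0.45]
tool delta [0.0005 0.0004 0.0407] z axis [ 0.012 -0.005 -1.   ] j6 -1.8822808276345475
```

View pics/side_17.png

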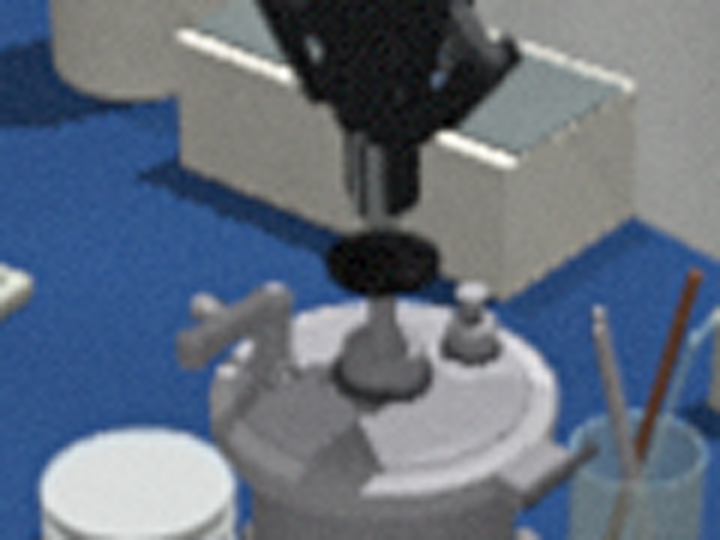

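The pin has popped up part way, with its top at (470,292). One more stroke.

Emit:
arm_command(steps=[[[0, 0, 0.013, 0], [0, 0, 0.013, 0], [0, 0, 0.012, 0], [0, 0, 0.003, 0], [0, 0, 0.0005, 0], [0, 0, -0.014, 0], [0, 0, -0.014, 0], [0, 0, -0.014, 0], [0, 0, 0, 0], [0, 0, 0, 0]]])

```text
time: 21.25
tcp_pos: [0.5518, -0.0732, 0.3016]
eef_rot: [0.007, -0.037, 0.999, -0.003]
force: [0.0, -0.3, 0.0]
opening: 0.0003
```

```bash
python3 s.py 18
```

```text
t 21.25 tcp [ 0.5518 -0.0732  0.3016] xang -175.74 F [ 0.01 -0.25  0.03]
tool delta [0.0003 0.0004 0.0406] z axis [ 0.015 -0.006 -1.   ] j6 -1.8823286986420436
```

View pics/side_18.png

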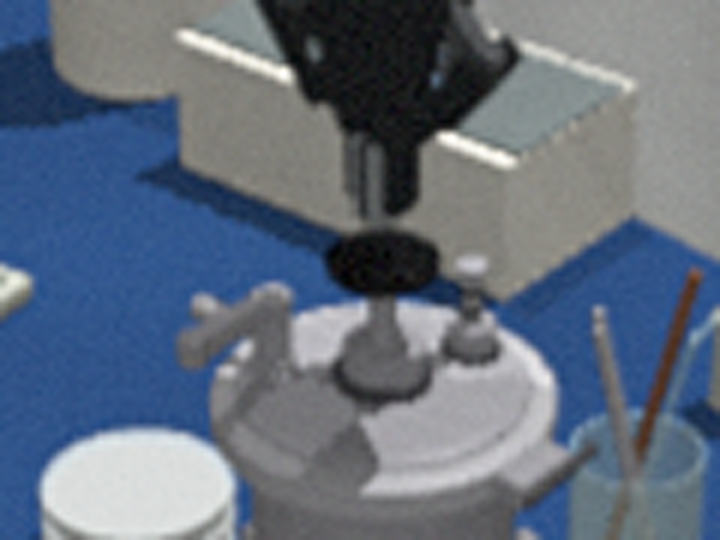

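The pin is fully out, with its top now at (470,264). I'll lift clear and check from above.

Emit:
arm_command(steps=[[[0, 0, -0.03, 0], [0, 0, -0.03, 0], [0, 0, -0.03, 0], [0.03, 0.03, 0, 0], [0.03, 0.03, 0, 0], [0.03, 0.03, 0, 0], [0.03, 0.03, 0, 0], [0, 0.04, 0, 0], [0, 0, 0, 0], [0, 0, 0, 0]]])

```text
time: 22.55
tcp_pos: [0.4137, 0.0815, 0.3871]
eef_rot: [0.004, -0.037, 0.999, -0.002]
force: [0.6, 0.2, -0.1]
opening: -0.0001
```

Run:
```python
from h import *
go([.551,-.072,.262])
im,d=ctrl.read_camera('top'); cv2.imwrite('pics/top_e.png',im);cv2.imwrite('pics/top_ez.png',cv2.resize(im[205:305,300:420],None,fx=6,fy=6,interpolation=2))
im,d=ctrl.read_camera('side'); cv2.imwrite('pics/side_e.png',cv2.resize(im[170:290,240:400],None,fx=5,fy=5,interpolation=2))
```

```text
t 22.55 tcp [0.4137 0.0815 0.3871] xang -175.79 F [ 0.58  0.23 -0.11]
tool delta [-0.1247 -0.1625  0.1268] z axis [ 0.007 -0.005 -1.   ] j6 -1.5872404410420857
```

View pics/top_ez.png

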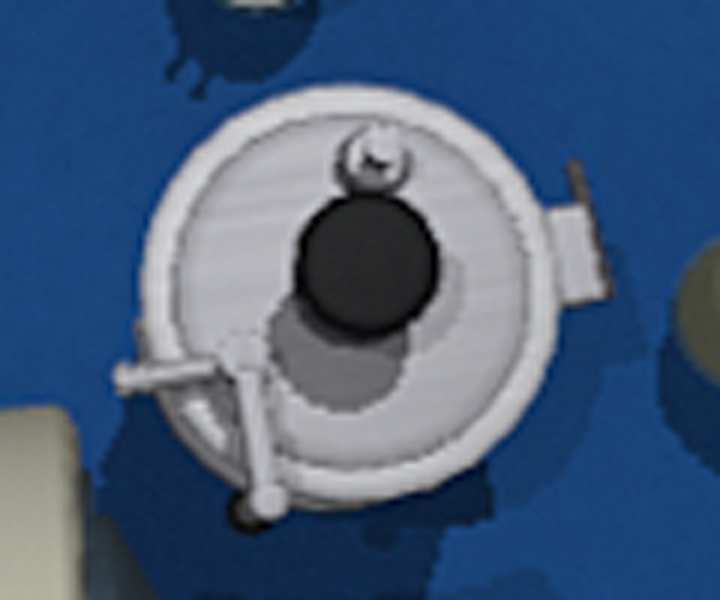

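View pics/side_e.png

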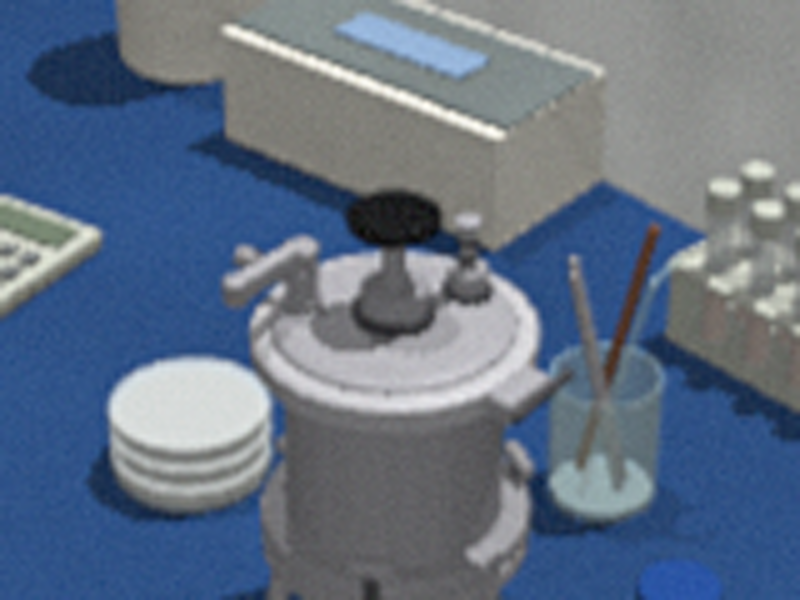

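View pics/top_e.png

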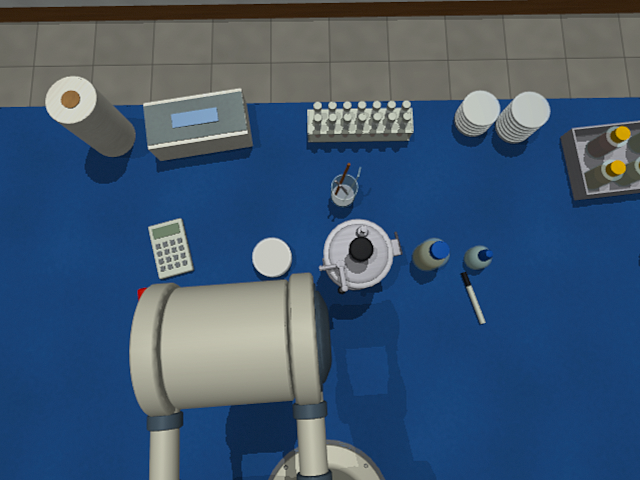

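```bash
python3 -c "
from h import *
o=ctrl.get_obs();print(o['tcp_pos'],np.abs(o['joint_velocities']).max(),o['force']);print(ctrl.close_job())"
```

```text
[0.41391978 0.08121481 0.38708718] 0.006779948313176912 [ 1.23230841 -0.74790999 -0.70888872]
the job is handed in; nothing more can be done
None
```

The vessel is up to pressure: the vent is fully closed and the indicator pin stands fully out. I handed the job in at about 22.7 s.

- **Vent lever:** I pushed it round with the closed fingertips until it hit its stop, where the force rose to about 5 N with almost no further travel. From above it measures about 90° to the spout.
- **Pumping:** I gave five full strokes of about 24 mm, and the plunger sprang fully back each time. The pin stayed in for three strokes, popped part way on the fourth and came fully out on the fifth.
- **Final state:** In the last pictures the vessel is in the same place as at the start. Everything else I could see on the bench is undisturbed, and the hand is clear. The arm blocked most of the top camera's view of the spray bottle, but no move went near it after the first pass.
- **Checks that disagreed:**
  - The top and wrist cameras disagreed by about 7 mm on the lever axis, so I used contact force to find the stop.
  - On the first stroke the force read 11 N where 13 N was expected at full depth. The side picture showed the plunger essentially fully down, so I pressed about 1–2 mm further to be sure.
  - Also on the first stroke, the fingers landed about 3 mm off centre with about 3 N of sideways force. I corrected that for the remaining strokes.

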